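# Zero the depth readout, then seat the keyed arbor in the rotary table

### The arm

A 6-joint arm with a two-finger parallel gripper is mounted at the origin on the work surface. World frame = base frame: x ahead of the robot, y to its left, z up, the work surface at z = 0. Lengths are in m, angles in rad, forces in N, time in s.
With the tool pointing down it reaches from about 0.325 to 0.775 m from the base axis. Payload 5.5 kg.
Tool frame: the origin (TCP) lies at the very end of the fingers, on their centre line; the grasp point (between the pads) lies 19 mm behind it; z points along the fingers, x is the direction in which the jaws open and shut, and the axes are right-handed (so a half turn about z gives the same grasp; the last joint's range is limited). The gripper opens to 85 mm and grips with 20 to 120 N. Pads are 22 mm wide; open, the fingers measure 114 mm over their backs; the gripper's body (76 mm by 85 mm) begins 54 mm behind the grasp point. The pads swing forward as they close: fully open they stand 13 mm farther back than shut.
Start: joints at [1.1, 0.091, 1.231, -0, 1.82, -0.057], TCP at [0.241, 0.549, 0.231] pointing down, gripper open.
Joint ranges: [-2.87, 2.87], [-0.86, 2.18], [0.17, 2.46], [-1.51, 4.65], [0.06, 2.69], [-2.65, 2.65]. Speed limits (rad/s): [2.57, 2.57, 3.01, 3.14, 3.14, 3.14].

### API

Orientations are given as a rotation vector (axis times angle).
In Python, from rig import monitor, eyes, finish_job gives the robot as it stands.
- The arm moves only by the tool servo_tool, never from a script. Its argument "steps" is a list of rows, each a list of 7 numbers: the shift along the world's x, y, z in mm, then the turn, a rotation vector about the world's x, y, z in rad, then the opening, from 0 (shut) to 1 (fully open). In form: [[dx, dy, dz, rx, ry, rz, hand], ...]. A call has 1 to 12 rows; each row is the pose to reach, as a shift and turn from the pose commanded when the call began; what a row does not reach only later rows make up. A row lasts 1/12 s, in which the tool goes at most 41.7 mm and 7.16 degrees, less where a joint would pass 70% of its speed; a pose out of reach is approached as far as the arm can. A call with a gripper value outside its range is refused whole. The fingers move at their own pace and stop on an object; "grip_force" is the grip in N (left out, the last holds). Time passes only in rows, so rows that repeat a pose let the fingers close. It gives the time, the measured TCP pose, the force and the opening at its end, in the units of the state.
- monitor.read_state(): the state, without advancing time (a new reading comes with each control period).
- eyes.read_camera(name): name is "scene" or "top"; returns (picture, depth): 400x640x3 uint8, red, green, blue; 400x640 float32, m along the optical axis (not along the pixel's ray), 0 where there is no reading.
- eyes.camera_model(name): a dict with "mtx" (3x3 intrinsics, pixels), "distortion" ([k1, k2, p1, p2, k3] as OpenCV has them; the pictures are not rectified), "xyz" and "orientation" of the camera in the world. Camera axes: x right, y down, z forward; pixel columns grow to the right and rows downward; lengths in m; the calibration is good to about 2 mm. A picture is of the moment at which its call begins. camera_model takes no time and is no camera call.
- finish_job(): hands the job in, once; it reports no verdict.
The state is a dict: "time": time; "q": joint angles; "joint_velocities": joint speeds; "tau": joint torques, N m; "position": TCP position; "tcp_rot": TCP orientation; "wrist_force": force on the tool from outside, world axes, zero at the start; "wrist_torque": the same for the moment, N m; "grip_width": finger opening in m.
Only numpy, scipy, OpenCV 4.12 (cv2) and the standard library are available. Lean on these libraries where they do the work, as an engineer would, in place of code of your own. Each camera call takes 0.05 s, during which the arm holds its last target. There are 200 camera calls.

### The job

Take the red stylus from its stand, press the recessed yellow zero button of the depth readout all the way down with its tip, and put the stylus back upright in its stand. Then take the keyed arbor by its knurled head, put it into the hub of the rotary table, turn it until the key slips into the keyway and push it fully home against the spring plunger, flange flat on the hub. Finish while still gripping the arbor and holding it down (the spring would push it out again), and leave the other things on the bench where they are.

Things in the scene. Friction and masses are not known exactly. Their poses are not given: they have to be found in the camera images.
- stylus_grip (a point): Red stylus hanging upright in its stand. This point: on its axis at the middle of the red handle (12 mm diameter, 60 mm long), where to grip; z up the stylus. The tip (steel pin, 5 mm diameter, 14 mm long, then widening to a 12 mm shank over 6 mm) is 78 mm below this point, the collar's underside 36 mm below, the handle's top 28 mm above.
- stylus_collar (a point): Centre of the underside of the stylus' red collar (26 mm diameter, 4 mm thick), which rests on the stand's top when the stylus is in place.
- stylus_hole (a point): Centre of the mouth of the stylus stand's hole (about 17 mm diameter, through), on top of the blue block 70 x 70 x 55 mm, fixed to the bench; z up. Height 55 mm above the bench.
- button_top (a point): Top centre of the round yellow zero button (16 mm diameter) in a round recess (22 mm) in the top of the grey readout box (100 x 85 mm, 40 mm high, fixed; dark blue display beside the recess). Moves with the button; at rest it lies 6 mm below the box's top, 34 mm above the bench.
- zero_button (a joint): Travel of the zero button: 0 at rest, 0.004 m fully down. Spring: 1.8 N to start, 4.6 N fully down; it comes back up by itself.
- arbor_head (a point): Keyed arbor standing in a brown wooden block. This point: on its axis half-way up its dark knurled round head (28 mm diameter, 34 mm tall), where to grip; z up, x towards the key, as the red lines on flange and head top. Below it: flange top 17 mm, flange underside 23 mm, shaft end 68 mm. Mass about 0.25 kg. The block is 80 x 80 x 55 mm, fixed, its hole 34 mm wide.
- arbor_flange (a point): Centre of the underside of the arbor's flange (48 mm diameter, 6 mm thick); x towards the key, z up. Below it the shaft: 20 mm diameter, 45 mm long, its end coned to 12 mm over 6 mm. The brass key is 6 mm wide, reaches 15 mm from the axis and starts 12 mm above the shaft's end.
- arbor_mark (a point): Outer end of the red line on top of the arbor's flange, 22 mm from its axis, above the key.
- hub_mouth (a point): Centre of the flat top of the rotary table's steel hub (56 mm diameter, 85 mm above the bench, fixed), mouth of the bore (22.6 mm diameter). z up, x towards the keyway: a slot 8.6 mm wide in the bore wall, open at the top; a red line on the aluminium disc continues it. The shaft enters 12 mm before the key meets the hub's top; the key drops in within about 0.1 rad of the keyway.
- plunger (a joint): Travel of the brass spring plunger in the bore: 0 at rest, when its top is 31 mm below the hub's top; about 0.014 m with the arbor fully home (flange on the hub). Spring: 3 N to start, about 9.5 N at home.
- wrench: Steel wrench lying on the bench; a bystander, to be left alone. Origin: centre of its underside.
- oil: Yellow oil bottle, 44 mm across, 110 mm high; a bystander, to be left alone. Origin: centre of its underside.
- tnut: Dark steel T-nut, 30 mm; a bystander, to be left alone. Origin: centre of its underside.
- stepblock: Steel step block, 60 x 30 x 40 mm; a bystander, to be left alone. Origin: centre of its underside.
- screwdriver: Red-handled screwdriver lying on the bench; a bystander, to be left alone. Origin: centre of its underside.
- brush: Brush lying on the bench; a bystander, to be left alone. Origin: centre of its underside.
- washer: Brass washer, 30 mm; a bystander, to be left alone. Origin: centre of its underside.
Not all that is in view belongs to the job. What is shaped like the part that bears hub_mouth but brown or pink is not meant.

How it is judged:
On the way, in this order (a step that is already met when the one before it is completed fails the run):
1. the zero button is pressed down with the stylus' tip (value of joint zero_button above 0.0025 m and contact force between stylus and zero_button above 1 N and contact force between the fingers and stylus above 1 N), for 0.1 s.
2. the stylus is back upright in its stand, let go (horizontal distance between stylus_collar and stylus_hole below 0.005 m and z of stylus_collar in the frame of stylus_hole between -0.003 and 0.003 m and angle between stylus_collar's own z axis and vertical below 0.1 rad and contact force between the fingers and stylus below 0.1 N), for 0.2 s.
3. the arbor is fully home in the hub, key in keyway, held down (horizontal distance between arbor_flange and hub_mouth below 0.003 m and z of arbor_flange in the frame of hub_mouth below 0.0025 m and angle between arbor_flange's own z axis and vertical below 0.06 rad and angle between the x axis of arbor_flange and the x axis of hub_mouth, either way round below 0.2 rad and x of arbor_mark in the frame of hub_mouth above 0.015 m and value of joint plunger above 0.0115 m and contact force between the fingers and arbor above 2 N), for 0.2 s.
At the end, for the whole second after the job is handed in: Arbor gripped (over 2 N) and held home: flange within 2.5 mm of the hub top, 3 mm of its centre, tilt under 0.06, key within 0.2 rad of the keyway, plunger in 11.5 mm or more; stylus released in its stand: collar within 3 mm of its top, 5 mm of the hole, tilt under 0.1; both at rest (all of step 2 and all of step 3 and linear speed of each of arbor, stylus below 0.02 m/s); the arm keeps its last pose, push and grip.
It fails at once if a bystander is moved by more than 30 mm (distance of any of wrench, oil, tnut, stepblock, screwdriver, brush, washer from where it was at the start of the episode above 0.03 m).
It also fails if it takes over 59 s, if anything falls off the work surface, if the arm or the gripper's body presses on something with over 40 N, if the wrist force passes 120 N, or if a joint passes its speed limit or range.

## Working session

There is one attempt and no reset: what is moved stays moved. The work goes in short steps, Python scripts to look and compute and a tool call to move; the robot and the scene stay as the last step left them, time stands still between calls to the robot, and variables do not carry over. Pictures are saved under pics/ and viewed, about 8 in all and at most 12, crops included, and the job is handed in when it is done.

Besides the shell and the picture viewer there is one more tool, called after ">>>" by a JSON object that holds its "fn" and its "kwargs", one argument or row to a line. servo_tool: Moves the arm, as the interface text tells. Its arguments: {"type":"object","properties":{"steps":{"type":"array","items":{"type":"array","items":{"type":"number"}}},"grip_force":{"type":"number"}},"required":["steps"]}

```bash
mkdir -p pics; cat > h.py <<'E'
import numpy as np, cv2
from scipy.spatial.transform import Rotation as R
from rig import monitor, eyes, finish_job
def rot(o):
    o=np.array(o,float)
    return o if o.shape==(3,3) else (R.from_rotvec(o).as_matrix() if o.size==3 else R.from_quat(o).as_matrix())
def cloud(name):
    im,d=eyes.read_camera(name); m=eyes.camera_model(name)
    h,w=d.shape; u,v=np.meshgrid(np.arange(w),np.arange(h))
    p=cv2.undistortPoints(np.stack([u,v],-1).reshape(-1,1,2).astype(np.float64),np.array(m['mtx']),np.array(m['distortion'])).reshape(h,w,2)
    P=np.concatenate([p*d[...,None],d[...,None]],-1)
    W=P@rot(m['orientation']).T+np.array(m['xyz']); W[d==0]=np.nan
    return im,d,W
def save(n,im): cv2.imwrite('pics/'+n,im[...,::-1])
E
python3 - <<'E'
from h import *
for n in ('scene','top'):
    im,d,W=cloud(n); np.savez(n,im=im,d=d,W=W)
    m=eyes.camera_model(n); print(n,m['xyz'],m['orientation'],m['mtx'])
    save(n+'0.png',im)
print(monitor.read_state())
E
```

```text
scene [ 0.85976798 -0.61721598  0.87894923] [-2.34515261 -0.58261241  0.2397076 ] [[381.27497649   0.         319.12758223]
 [  0.         381.27497649 202.34808076]
 [  0.           0.           1.        ]]
top [0.4171559  0.00666476 1.13800035] [-2.17150109  2.19167293 -0.11848064] [[419.65583335   0.         312.77792799]
 [  0.         419.65583335 202.44318563]
 [  0.           0.           1.        ]]
{'time': 0.1, 'q': array([ 1.10032926e+00,  9.18407094e-02,  1.23177187e+00,  1.11043935e-05,
        1.81979443e+00, -5.67036379e-02]), 'joint_velocities': array([-0.00064876, -0.00108075, -0.00441682, -0.00170202, -0.00019331,
        0.00013645]), 'tau': array([ 1.63609729e-03, -4.60215604e+01, -4.19218719e+01, -5.64032507e-05,
        1.06646752e-02,  2.00300644e-05]), 'position': array([0.2411224 , 0.54914685, 0.2302261 ]), 'tcp_rot': array([ 2.62962365e+00,  1.71728123e+00, -2.47842961e-03]), 'wrist_force': array([-0.23019124,  0.37310114,  0.18283552]), 'wrist_torque': array([-0.0053404 ,  0.02930217, -0.0659664 ]), 'grip_width': 0.08577928978534352}
```

View pics/scene0.png

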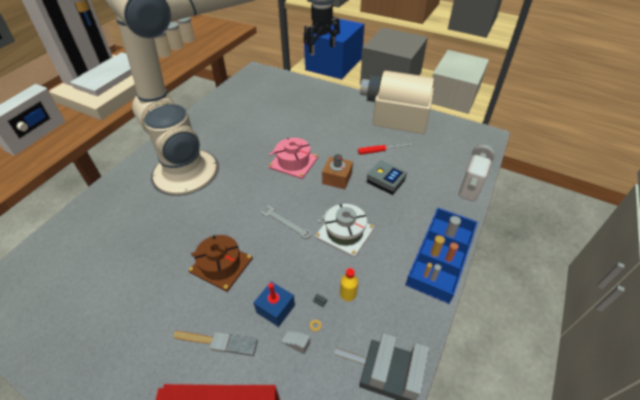

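View pics/top0.png

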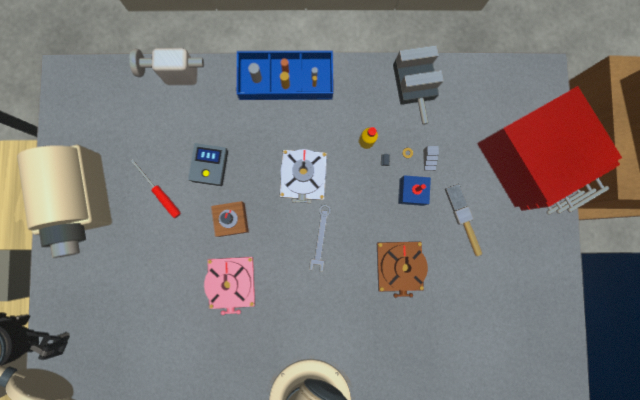

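The top picture shows three hub-like tables: white with a steel hub at (304,170), pink at (230,284) and brown at (402,268). I choose the white one. The stylus in its blue stand is at (416,190); the other red items, the oil cap (370,131) and screwdriver (167,203), don't fit. The yellow button is at (206,174) and the arbor at (228,218).

```bash
python3 - <<'E'
from h import *
z=np.load('top.npz'); im,W=z['im'],z['W']
s=np.load('scene.npz'); ims,Ws=s['im'],s['W']
def c(im,u,v,r=28): return cv2.resize(im[v-r:v+r,u-r:u+r],(400,300) if 0 else (300,300),interpolation=cv2.INTER_CUBIC)
save('crops.png',np.vstack([np.hstack([c(im,416,190),c(im,208,168)]),np.hstack([c(im,228,218),c(im,304,172)])]))
def band(W,box,lo,hi,im,cond=None):
    u0,v0,u1,v1=box; P=W[v0:v1,u0:u1].reshape(-1,3); C=im[v0:v1,u0:u1].reshape(-1,3).astype(int)
    k=(P[:,2]>lo)&(P[:,2]<hi)
    if cond is not None: k&=cond(C)
    P=P[k]; 
    if len(P)<3: return print('few',len(P))
    mn,mx=P.min(0),P.max(0)
    print(len(P),'mean',P.mean(0).round(4),'mid',((mn+mx)/2).round(4),'ext',(mx-mn).round(4), 'rect',cv2.minAreaRect((P[:,:2]*1000).astype(np.float32)))
red=lambda C:(C[:,0]>120)&(C[:,1]<80)&(C[:,2]<80)
yel=lambda C:(C[:,0]>130)&(C[:,1]>110)&(C[:,2]<70)
print('bench top');band(W,(330,180,390,230),-.05,.05,im)
for nm,WW,I,b in (('top',W,im,dict(st=(385,160,445,220),ro=(180,135,235,195),ar=(200,190,255,245),hb=(275,140,335,200))),('scene',Ws,ims,dict(st=(240,270,305,330),ro=(355,150,415,200),ar=(310,145,365,195),hb=(310,195,385,255)))):
    print(nm)
    print(' stand top');band(WW,b['st'],.048,.062,I)
    print(' stylus handle top');band(WW,b['st'],.105,.135,I)
    print(' stylus red');band(WW,b['st'],.05,.13,I,red)
    print(' box');band(WW,b['ro'],.036,.046,I)
    print(' button');band(WW,b['ro'],.02,.05,I,yel)
    print(' block');band(WW,b['ar'],.05,.0585,I)
    print(' arbor head');band(WW,b['ar'],.090,.115,I)
    print(' flange');band(WW,b['ar'],.0585,.075,I)
    print(' hub');band(WW,b['hb'],.08,.09,I)
    print(' reds hub');band(WW,b['hb'],.02,.1,I,lambda C:(C[:,0]>C[:,1]+60))
    print(' reds arbor');band(WW,b['ar'],.058,.12,I,lambda C:(C[:,0]>C[:,1]+60))
E
```

```text
bench top
2986 mean [ 5.159e-01 -1.395e-01  2.000e-04] mid [ 0.5163 -0.14   -0.0006] ext [0.1358 0.1642 0.0147] rect ((516.551513671875, -140.0497283935547), (162.93075561523438, 135.05035400390625), 89.38040924072266)
top
 stand top
680 mean [ 0.5493 -0.2803  0.0553] mid [ 0.5505 -0.2816  0.0549] ext [0.0742 0.0763 0.0134] rect ((549.80126953125, -281.7310791015625), (71.7481918334961, 70.79045104980469), 85.2966079711914)
 stylus handle top
28 mean [ 0.5494 -0.2811  0.1167] mid [ 0.5497 -0.2819  0.1142] ext [0.0112 0.0109 0.0184] rect ((549.642822265625, -281.5091857910156), (10.640083312988281, 10.872880935668945), 81.3329849243164)
 stylus red
66 mean [ 0.5488 -0.2797  0.0744] mid [ 0.55   -0.2807  0.0881] ext [0.0217 0.0235 0.0707] rect ((549.8446044921875, -280.5611267089844), (21.530179977416992, 23.500953674316406), 2.390585422515869)
 box
1128 mean [0.6258 0.2675 0.0408] mid [0.6255 0.2675 0.0409] ext [0.1109 0.0947 0.0097] rect ((625.53076171875, 268.3269348144531), (85.19226837158203, 101.05599975585938), 80.86792755126953)
 button
30 mean [0.6008 0.2725 0.0341] mid [0.600
[... 2706 characters left out ...]
3125, 204.44439697265625), (29.24358558654785, 27.743165969848633), 78.8408432006836)
 flange
108 mean [0.4768 0.198  0.0629] mid [0.4361 0.204  0.0663] ext [0.1512 0.0873 0.0154] rect ((439.6492919921875, 200.4077911376953), (151.80955505371094, 81.29857635498047), 5.077425003051758)
 hub
237 mean [0.5976 0.01   0.0855] mid [0.5977 0.0112 0.085 ] ext [0.0553 0.056  0.0096] rect ((597.4366455078125, 10.798881530761719), (55.60367202758789, 54.741695404052734), 85.69657897949219)
 reds hub
3 mean [0.6392 0.0085 0.0663] mid [0.639  0.009  0.0658] ext [0.0135 0.0039 0.0037] rect ((638.83740234375, 8.338294982910156), (1.3506336212158203, 14.008573532104492), 74.02953338623047)
 reds arbor
few 2
```

View pics/crops.png

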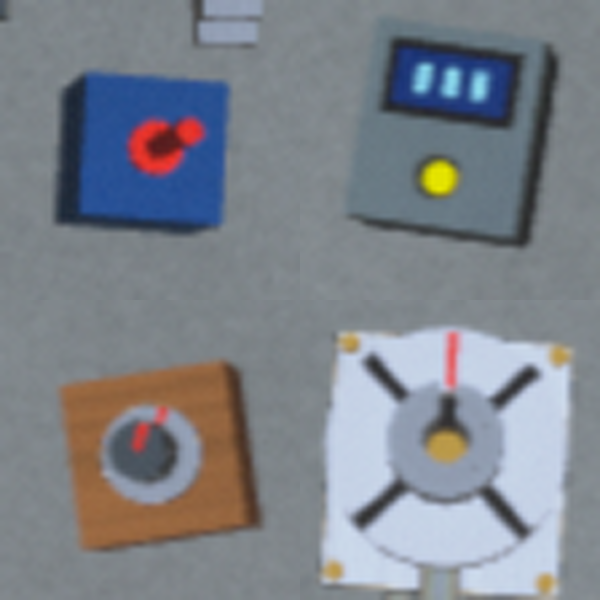

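The crops show the stylus (red collar at the centre of the blue stand), the button in its recess, the arbor's red line and the steel hub's slot with its red line. All choices are confirmed. I'll average the two cameras and set out.

>>> {"fn": "servo_tool", "kwargs": {
  "steps": [
    [308,-832,0,0,0,-1.577,1],
    [308,-832,0,0,0,-1.577,1],
    [308,-832,0,0,0,-1.577,1],
    [308,-832,0,0,0,-1.577,1],
    [308,-832,0,0,0,-1.577,1],
    [308,-832,0,0,0,-1.577,1],
    [308,-832,0,0,0,-1.577,1],
    [308,-832,0,0,0,-1.577,1],
    [308,-832,0,0,0,-1.577,1],
    [308,-832,0,0,0,-1.577,1],
    [308,-832,0,0,0,-1.577,1],
    [308,-832,0,0,0,-1.577,1]
  ],
  "grip_force": 60
}}

```text
time: 1.1
position: [0.4148, 0.0785, 0.2311]
tcp_rot: [-3.094, 0.545, -0.0]
wrist_force: [1.0, -0.3, -0.3]
grip_width: 0.0856
```

>>> {"fn": "servo_tool", "kwargs": {
  "steps": [
    [134,-362,-50,0,0,-0.075,1],
    [134,-362,-50,0,0,-0.075,1],
    [134,-362,-50,0,0,-0.075,1],
    [134,-362,-50,0,0,-0.075,1],
    [134,-362,-50,0,0,-0.075,1],
    [134,-362,-50,0,0,-0.075,1],
    [134,-362,-50,0,0,-0.075,1],
    [134,-362,-50,0,0,-0.075,1],
    [134,-362,-50,0,0,-0.075,1],
    [134,-362,-50,0,0,-0.075,1],
    [134,-362,-50,0,0,-0.075,1],
    [134,-362,-50,0,0,-0.075,1]
  ]
}}

```text
time: 2.1
position: [0.5484, -0.2819, 0.1799]
tcp_rot: [-3.072, 0.654, 0.004]
wrist_force: [-0.5, 0.3, -0.2]
grip_width: 0.0857
```

```bash
python3 - <<'E'
from h import *
im,d,W=cloud('scene'); save('s1.png',cv2.resize(im[210:340,200:360],(800,650))[:600])
im,d,W=cloud('top')
b=W[150:235,370:460].reshape(-1,3)
for lo,hi in ((.17,.19),(.19,.22),(.22,.25),(.25,.29)):
    P=b[(b[:,2]>lo)&(b[:,2]<hi)]; print(lo,len(P),cv2.minAreaRect((P[:,:2]*1000).astype(np.float32)) if len(P)>3 else '')
E
```

```text
0.17 0 
0.19 1 
0.22 14 ((545.655517578125, -275.41790771484375), (8.434947967529297, 138.40359497070312), 73.66790771484375)
0.25 29 ((498.9606018066406, -268.2155456542969), (10.472758293151855, 42.619075775146484), 56.88230514526367)
```

View pics/s1.png

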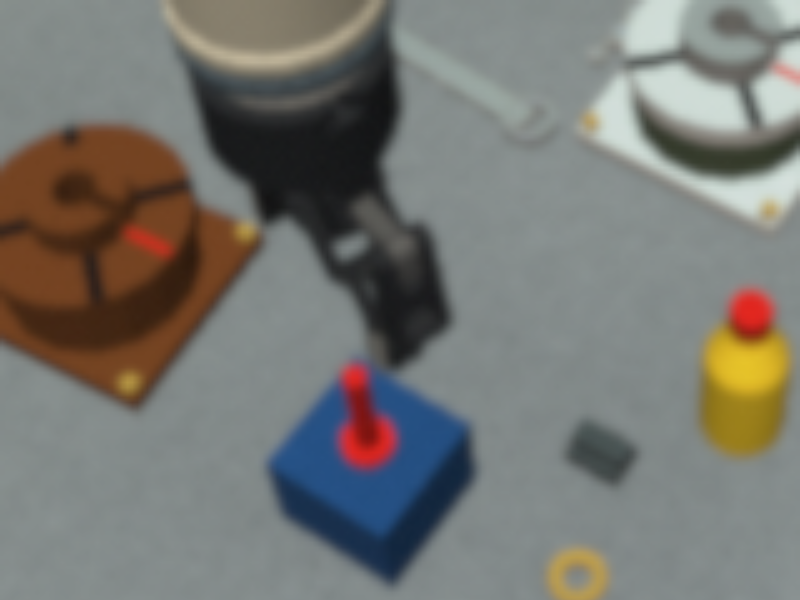

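The gripper hangs above the stylus (scene crop, stylus at (365,430)), with a clear way down.

>>> {"fn": "servo_tool", "kwargs": {
  "steps": [
    [0,-1,-25,0,0,0,1],
    [0,-1,-50,0,0,0,1],
    [0,-1,-75,0,0,0,1],
    [0,-1,-95,0,0,0,1],
    [0,-1,-107,0,0,0,1],
    [0,-1,-107,0,0,0,1],
    [0,-1,-107,0,0,0,0],
    [0,-1,-107,0,0,0,0],
    [0,-1,-107,0,0,0,0],
    [0,-1,-107,0,0,0,0],
    [0,-1,-107,0,0,0,0],
    [0,-1,-107,0,0,0,0]
  ],
  "grip_force": 50
}}

```text
time: 3.2
position: [0.5491, -0.2827, 0.075]
tcp_rot: [3.073, -0.652, 0.002]
wrist_force: [0.6, -0.4, 0.1]
grip_width: 0.0121
```

>>> {"fn": "servo_tool", "kwargs": {
  "steps": [
    [0,0,0,0,0,0,0],
    [0,0,20,0,0,0,0],
    [0,0,45,0,0,0,0],
    [0,0,75,0,0,0,0],
    [0,0,105,0,0,0,0],
    [0,0,105,0,0,0,0]
  ]
}}

```text
time: 3.7
position: [0.5508, -0.2837, 0.1874]
tcp_rot: [3.07, -0.651, 0.017]
wrist_force: [0.5, -0.2, 1.0]
grip_width: 0.0105
```

```bash
python3 - <<'E'
from h import *
s=monitor.read_state(); print(s['position'],s['grip_width'],s['wrist_force'])
im,d,W=cloud('scene'); C=im.astype(int)
k=(C[...,0]>120)&(C[...,1]<80)&(C[...,2]<80); k[:210]=0;k[330:]=0;k[:,:200]=0;k[:,330:]=0
P=W[k]; print(len(P),np.nanmean(P,0),np.nanmin(P,0),np.nanmax(P,0))
save('s2.png',cv2.resize(im[190:320,200:360],(640,520)))
E
```

```text
[ 0.55080056 -0.283734    0.18735159] 0.010493131333767874 [ 0.49747317 -0.15546127  0.97388711]
118 [ 0.46977273 -0.27034747  0.11582586] [ 0.37338104 -0.30051965  0.01057129] [ 0.56749725 -0.23626424  0.20188838]
```

View pics/s2.png

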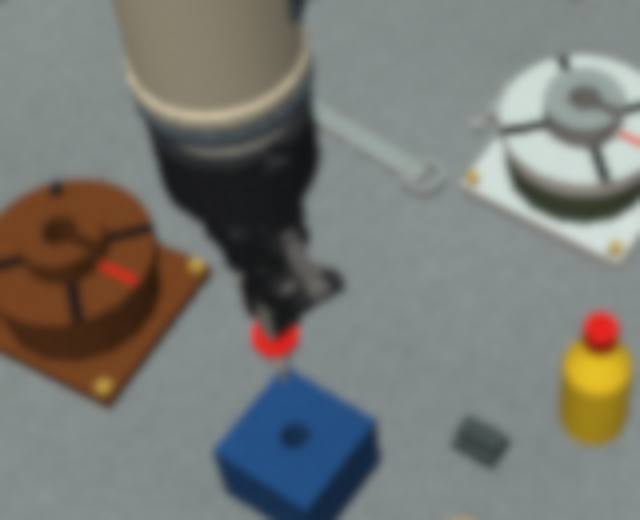

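The stylus is gripped and lifted clear; the empty hole shows at (295,435).

>>> {"fn": "servo_tool", "kwargs": {
  "steps": [
    [4,38,10,0,0,0,0],
    [8,77,10,0,0,0,0],
    [11,116,10,0,0,0,0],
    [14,155,10,0,0,0,0],
    [18,194,10,0,0,0,0],
    [21,233,10,0,0,0,0],
    [25,272,10,0,0,0,0],
    [28,311,10,0,0,0,0],
    [32,350,10,0,0,0,0],
    [35,389,10,0,0,0,0],
    [39,428,10,0,0,0,0],
    [42,467,10,0,0,0,0]
  ]
}}

```text
time: 4.75
position: [0.5903, 0.1863, 0.1877]
tcp_rot: [3.072, -0.652, -0.003]
wrist_force: [0.8, -0.7, -1.3]
grip_width: 0.0108
```

>>> {"fn": "servo_tool", "kwargs": {
  "steps": [
    [4,38,0,0,0,0,0],
    [6,65,-10,0,0,0,0],
    [8,82,-30,0,0,0,0],
    [8,87,-50,0,0,0,0],
    [8,87,-55,0,0,0,0],
    [8,87,-55,0,0,0,0]
  ]
}}

```text
time: 5.25
position: [0.5972, 0.2709, 0.1301]
tcp_rot: [3.069, -0.65, -0.009]
wrist_force: [-0.3, -0.4, 0.3]
grip_width: 0.0105
```

```bash
python3 - <<'E'
from h import *
s=monitor.read_state(); print(s['position'],s['tcp_rot'],s['grip_width'],s['wrist_force'])
im,d,W=cloud('scene')
save('s3.png',cv2.resize(im[110:220,320:450],(780,660))[:600])
E
```

```text
[0.59723269 0.27092834 0.13008596] [ 3.06938322 -0.65003825 -0.0088808 ] 0.010513144054745316 [-0.34658266 -0.36836135  0.25050786]
```

View pics/s3.png

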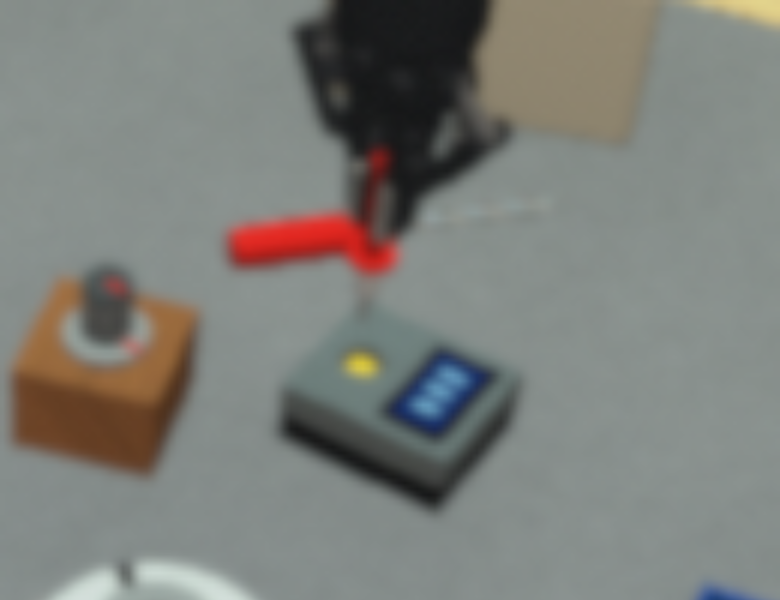

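```bash
python3 - <<'E'
from h import *
m=eyes.camera_model('scene'); Rm=rot(m['orientation'])
def pr(p):
    r=Rm.T; t=-r@np.array(m['xyz'])
    q=cv2.projectPoints(np.array([p],float),cv2.Rodrigues(r)[0],t,np.array(m['mtx']),np.array(m['distortion']))[0].ravel()
    return ((q-[320,110])*6).round(0)
t=monitor.read_state()['position']; x,y,z=t
off=np.array([-1,-2,0])*1e-3
for n,dz in (('tip',-62),('collar under',-20),('handle top',44),):
    print(n,pr(np.array([x,y,z+dz/1000])+off))
print('button',pr(np.array([.5995,.271,.034])+off))
E
```

```text
tip [363. 316.]
collar under [372. 255.]
handle top [386. 156.]
button [358. 367.]
```

>>> {"fn": "servo_tool", "kwargs": {
  "steps": [
    [2,0,-12,0,0,0,0],
    [2,0,-24,0,0,0,0],
    [2,0,-30,0,0,0,0],
    [2,0,-34,0,0,0,0],
    [2,0,-36,0,0,0,0],
    [2,0,-38,0,0,0,0],
    [2,0,-38,0,0,0,0]
  ]
}}

```text
time: 5.88
position: [0.6009, 0.2714, 0.0963]
tcp_rot: [-3.073, 0.652, -0.0]
wrist_force: [-0.2, -0.1, 0.3]
grip_width: 0.0106
```

>>> {"fn": "servo_tool", "kwargs": {
  "steps": [
    [0,0,-2,0,0,0,0],
    [0,0,-3,0,0,0,0],
    [0,0,-4,0,0,0,0],
    [0,0,-4,0,0,0,0]
  ]
}}

```text
time: 6.22
position: [0.6012, 0.2716, 0.093]
tcp_rot: [-3.073, 0.652, -0.002]
wrist_force: [-0.1, 0.1, 4.5]
grip_width: 0.0105
```

>>> {"fn": "servo_tool", "kwargs": {
  "steps": [
    [0,0,-1,0,0,0,0],
    [0,0,-2,0,0,0,0],
    [0,0,-2,0,0,0,0]
  ]
}}

```text
time: 6.47
position: [0.6013, 0.2717, 0.0917]
tcp_rot: [-3.072, 0.652, -0.003]
wrist_force: [-0.9, -0.4, 6.5]
grip_width: 0.0106
```

>>> {"fn": "servo_tool", "kwargs": {
  "steps": [
    [0,0,-1,0,0,0,0],
    [0,0,-2,0,0,0,0],
    [0,0,-2,0,0,0,0],
    [0,0,-2,0,0,0,0]
  ]
}}

```text
time: 6.8
position: [0.6016, 0.2718, 0.0915]
tcp_rot: [-3.071, 0.651, -0.005]
wrist_force: [-3.2, -1.3, 12.2]
grip_width: 0.0103
```

Position stalled at 91.5 mm while the force rose to 12 N, so the button is fully down. I'll lift off and return.

>>> {"fn": "servo_tool", "kwargs": {
  "steps": [
    [0,0,20,0,0,0,0],
    [0,0,55,0,0,0,0],
    [0,0,95,0,0,0,0],
    [-4,-39,101,0,0,0,0],
    [-8,-78,101,0,0,0,0],
    [-11,-117,101,0,0,0,0],
    [-15,-156,101,0,0,0,0],
    [-18,-195,101,0,0,0,0],
    [-22,-234,101,0,0,0,0],
    [-26,-273,101,0,0,0,0],
    [-29,-312,101,0,0,0,0],
    [-33,-351,101,0,0,0,0]
  ]
}}

```text
time: 7.8
position: [0.5672, -0.0812, 0.1886]
tcp_rot: [-3.073, 0.652, 0.001]
wrist_force: [0.5, 0.1, -0.8]
grip_width: 0.0107
```

>>> {"fn": "servo_tool", "kwargs": {
  "steps": [
    [-4,-39,0,0,0,0,0],
    [-8,-78,0,0,0,0,0],
    [-11,-117,0,0,0,0,0],
    [-15,-156,0,0,0,0,0],
    [-18,-190,-5,0,0,0,0],
    [-19,-203,-10,0,0,0,0],
    [-19,-203,-10,0,0,0,0],
    [-19,-203,-20,0,0,0,0],
    [-19,-203,-30,0,0,0,0],
    [-19,-203,-30,0,0,0,0],
    [-19,-203,-30,0,0,0,0]
  ]
}}

```text
time: 8.72
position: [0.5488, -0.2807, 0.1578]
tcp_rot: [-3.073, 0.648, 0.004]
wrist_force: [-0.2, -0.8, -0.7]
grip_width: 0.0104
```

```bash
python3 - <<'E'
from h import *
s=monitor.read_state(); print(s['position'],s['tcp_rot'],s['grip_width'],s['wrist_force'])
im,d,W=cloud('scene')
save('s4.png',cv2.resize(im[230:330,220:330],(770,700),interpolation=cv2.INTER_CUBIC)[:600])
m=eyes.camera_model('scene'); Rm=rot(m['orientation'])
def pr(p):
    r=Rm.T; t=-r@np.array(m['xyz'])
    q=cv2.projectPoints(np.array([p],float),cv2.Rodrigues(r)[0],t,np.array(m['mtx']),np.array(m['distortion']))[0].ravel()
    return ((q-[220,230])*7).round(0)
x,y,z=s['position']; off=np.array([-1,-2,0])*1e-3
for n,dz in (('tip',-62),('collar under',-20),('handle top',44),):
    print(n,pr(np.array([x,y,z+dz/1000])+off))
print('hole',pr(np.array([.549,-.2833,.055])+off))
E
```

```text
[ 0.54875565 -0.28068486  0.15783654] [-3.07286859  0.64844244  0.0035476 ] 0.010439914991749151 [-0.18705652 -0.83483661 -0.69040306]
tip [363. 416.]
collar under [350. 350.]
handle top [327. 239.]
hole [372. 482.]
```

View pics/s4.png

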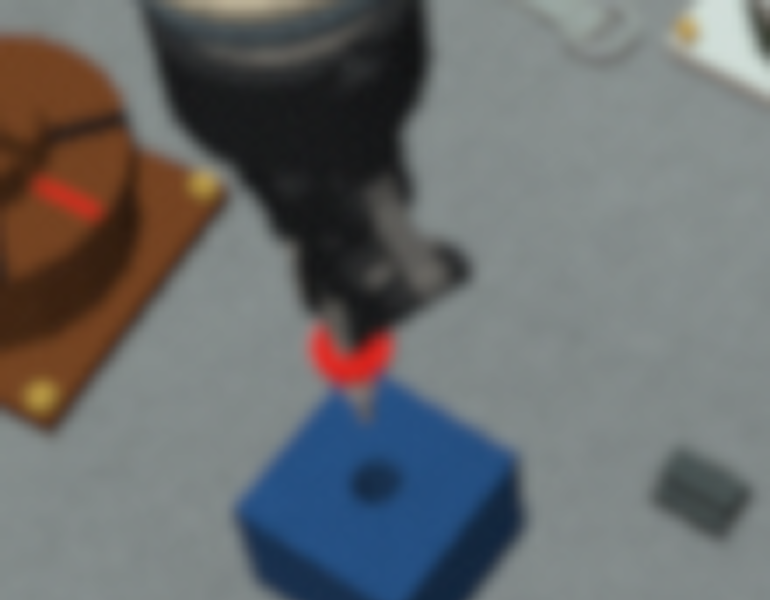

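The tip at (369,420) sits over the hole at (376,482), as predicted. I'll insert.

>>> {"fn": "servo_tool", "kwargs": {
  "steps": [
    [0,-1,0,0,0,0,0],
    [0,-1,-12,0,0,0,0],
    [0,-1,-24,0,0,0,0],
    [0,-1,-36,0,0,0,0],
    [0,-1,-46,0,0,0,0],
    [0,-1,-56,0,0,0,0],
    [0,-1,-64,0,0,0,0],
    [0,-1,-72,0,0,0,0],
    [0,-1,-72,0,0,0,0]
  ]
}}

```text
time: 9.52
position: [0.548, -0.2831, 0.0847]
tcp_rot: [-3.072, 0.652, 0.005]
wrist_force: [0.4, 0.4, -0.6]
grip_width: 0.0108
```

>>> {"fn": "servo_tool", "kwargs": {
  "steps": [
    [0,0,-4,0,0,0,0],
    [0,0,-8,0,0,0,0],
    [0,0,-11,0,0,0,0],
    [0,0,-11,0,0,0,0]
  ]
}}

```text
time: 9.85
position: [0.5487, -0.2834, 0.0757]
tcp_rot: [-3.073, 0.652, 0.001]
wrist_force: [-0.3, 0.4, -1.1]
grip_width: 0.0107
```

Nearly seated and no side forces. I'll release, letting it drop the last half millimetre, and rise.

>>> {"fn": "servo_tool", "kwargs": {
  "steps": [
    [0,0,-2,0,0,0,0],
    [0,0,-2,0,0,0,0],
    [0,0,-2,0,0,0,1],
    [0,0,-2,0,0,0,1],
    [0,0,-2,0,0,0,1],
    [0,0,-2,0,0,0,1],
    [0,0,-2,0,0,0,1],
    [0,0,-2,0,0,0,1],
    [0,0,20,0,0,0,1],
    [0,0,60,0,0,0,1],
    [0,0,100,0,0,0,1],
    [0,0,120,0,0,0,1]
  ]
}}

```text
time: 10.85
position: [0.5497, -0.2841, 0.2021]
tcp_rot: [3.071, -0.651, 0.01]
wrist_force: [0.6, -0.0, 1.3]
grip_width: 0.0853
```

>>> {"fn": "servo_tool", "kwargs": {
  "steps": [
    [-71,490,0,0,0,0.42,1],
    [-71,490,0,0,0,0.42,1],
    [-71,490,0,0,0,0.42,1],
    [-71,490,0,0,0,0.42,1],
    [-71,490,0,0,0,0.42,1],
    [-71,490,0,0,0,0.42,1],
    [-71,490,0,0,0,0.42,1],
    [-71,490,0,0,0,0.42,1],
    [-71,490,0,0,0,0.42,1],
    [-71,490,0,0,0,0.42,1],
    [-71,490,0,0,0,0.42,1],
    [-71,490,0,0,0,0.42,1]
  ]
}}

```text
time: 11.85
position: [0.477, 0.2089, 0.1966]
tcp_rot: [-3.141, -0.004, -0.001]
wrist_force: [1.0, 0.6, -0.2]
grip_width: 0.0855
```

>>> {"fn": "servo_tool", "kwargs": {
  "steps": [
    [0,0,-20,0,0,0,1],
    [0,0,-40,0,0,0,1],
    [0,0,-40,0,0,0,1],
    [0,0,-40,0,0,0,1]
  ]
}}

```text
time: 12.18
position: [0.4771, 0.2063, 0.1553]
tcp_rot: [3.141, 0.004, -0.004]
wrist_force: [-0.3, 0.1, 0.6]
grip_width: 0.0854
```

```bash
python3 - <<'E'
from h import *
s=monitor.read_state(); print(s['position'],s['tcp_rot'],s['q'],s['wrist_force'])
im,d,W=cloud('top')
P=W[160:220,385:445].reshape(-1,3); 
k=(P[:,2]>.105)&(P[:,2]<.135); print('handle top',k.sum(),P[k].mean(0),P[k].max(0))
C=im[160:220,385:445].reshape(-1,3).astype(int)
k=(C[:,0]>120)&(C[:,1]<80)&(P[:,2]<.07); print('collar',k.sum(),P[k].mean(0))
im,d,W=cloud('scene')
b=im[130:210,300:420]; 
save('s5.png',np.hstack([cv2.resize(b,(480,320),interpolation=cv2.INTER_CUBIC),cv2.resize(im[260:330,230:300],(320,320),interpolation=cv2.INTER_CUBIC)]))
E
```

```text
[0.47710955 0.20631843 0.15528587] [ 3.14064323  0.00355585 -0.00404872] [ 3.42712488e-01 -1.24769258e-01  1.57834821e+00 -2.67515597e-05
  1.69075951e+00  3.40444914e-01] [-0.34756331  0.14175287  0.64070969]
handle top 24 [ 0.5497094  -0.28124769  0.11859219] [ 0.55488039 -0.27627149  0.12329002]
collar 61 [ 0.54975633 -0.28155865  0.0592268 ]
```

View pics/s5.png

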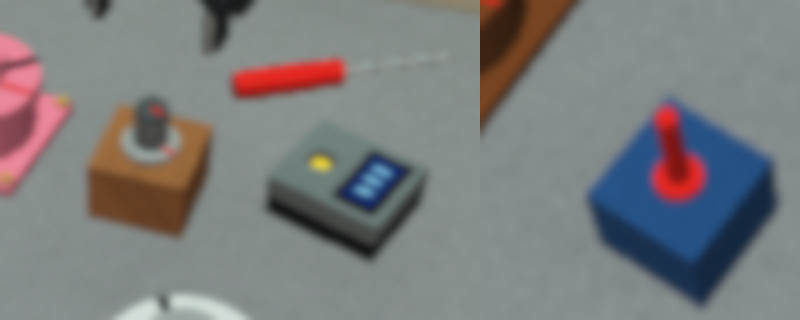

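The stylus stands upright in its stand (right crop) and the arbor is clear below the fingers. I'll grip it.

>>> {"fn": "servo_tool", "kwargs": {
  "steps": [
    [1,0,-25,0,0,0,1],
    [1,0,-50,0,0,0,1],
    [1,0,-72,0,0,0,1],
    [1,0,-84,0,0,0,1],
    [1,0,-89,0,0,0,1],
    [1,0,-89,0,0,0,1],
    [1,0,-89,0,0,0,0],
    [1,0,-89,0,0,0,0],
    [1,0,-89,0,0,0,0],
    [1,0,-89,0,0,0,0],
    [1,0,-89,0,0,0,0],
    [1,0,-89,0,0,0,0]
  ],
  "grip_force": 90
}}

```text
time: 13.28
position: [0.4789, 0.2067, 0.0685]
tcp_rot: [-3.141, -0.003, -0.001]
wrist_force: [-3.9, -0.5, 4.8]
grip_width: 0.0258
```

>>> {"fn": "servo_tool", "kwargs": {
  "steps": [
    [0,0,0,0,0,0,0.6],
    [0,0,0,0,0,0,0.6],
    [0,0,0,0,0,0,0.6]
  ]
}}

```text
time: 13.53
position: [0.4789, 0.2064, 0.0671]
tcp_rot: [3.142, 0.003, 0.0]
wrist_force: [-0.4, 0.9, 0.1]
grip_width: 0.0516
```

>>> {"fn": "servo_tool", "kwargs": {
  "steps": [
    [0,0,-1,0,0,0,0.6],
    [0,0,-2,0,0,0,0.6],
    [0,0,-2,0,0,0,0],
    [0,0,-2,0,0,0,0],
    [0,0,-2,0,0,0,0],
    [0,0,-2,0,0,0,0],
    [0,0,-2,0,0,0,0]
  ]
}}

```text
time: 14.12
position: [0.4788, 0.2065, 0.0654]
tcp_rot: [-3.142, -0.003, 0.0]
wrist_force: [-1.5, -0.4, 1.7]
grip_width: 0.0262
```

>>> {"fn": "servo_tool", "kwargs": {
  "steps": [
    [0,0,15,0,0,0,0],
    [0,0,35,0,0,0,0],
    [0,0,60,0,0,0,0],
    [0,0,85,0,0,0,0],
    [0,0,105,0,0,0,0],
    [0,0,105,0,0,0,0],
    [0,0,105,0,0,0,0]
  ]
}}

```text
time: 14.7
position: [0.4793, 0.2066, 0.1706]
tcp_rot: [-3.141, -0.003, -0.003]
wrist_force: [-0.3, -1.0, -2.0]
grip_width: 0.0259
```

```bash
python3 - <<'E'
from h import *
s=monitor.read_state(); print(s['position'],s['grip_width'],s['wrist_force'])
for n,ab,hb in (('top',(200,190,255,245),(275,140,335,200)),('scene',(310,145,365,195),(310,195,385,255))):
    z=np.load(n+'.npz'); im,W=z['im'].astype(int),z['W']
    m=eyes.camera_model(n); o=np.array(m['xyz'])
    def onplane(k,h): # ray-intersect with plane
        P=W[k]; t=(h-o[2])/(P[:,2]-o[2]); return o+(P-o)*t[:,None]
    def reds(b,lo,hi,thr=35):
        k=np.zeros(W.shape[:2],bool); u0,v0,u1,v1=b; k[v0:v1,u0:u1]=1
        k&=(im[...,0]>im[...,1]+thr)&(abs(im[...,1]-im[...,2])<25)&(W[...,2]>lo)&(W[...,2]<hi); return k
    for nm,b,lo,hi,h,c in (('head',ab,.085,.11,.095,dict(top=(.4780,.2079),scene=(.4788,.2047))[n]),('flange',ab,.057,.085,.061,dict(top=(.4780,.2079),scene=(.4788,.2047))[n]),('hub',hb,.055,.075,.065,dict(top=(.5985,.0146),scene=(.5977,.0110))[n])):
        P=onplane(reds(b,lo,hi),h)[:,:2]
        if len(P)<2: print(n,nm,'few'); continue
        v=P.mean(0)-c; dd=np.linalg.svd(P-P.mean(0))[2][0]; dd*=np.sign(dd@v)
        print(n,nm,len(P),P.mean(0).round(4),'ang from centre',np.arctan2(v[1],v[0]).round(3),'line',np.arctan2(dd[1],dd[0]).round(3))
E
```

```text
[0.47931174 0.206596   0.1705575 ] 0.02591922901407572 [-0.25726072 -0.95818224 -1.95747877]
top head 13 [0.4849 0.2057] ang from centre -0.305 line -0.182
top flange 9 [0.4922 0.2025] ang from centre -0.366 line -0.105
top hub 25 [0.6428 0.011 ] ang from centre -0.081 line -0.074
scene head 8 [0.4802 0.2059] ang from centre 0.684 line -0.882
scene flange 8 [0.4449 0.213 ] ang from centre 2.901 line 2.895
scene hub 20 [0.6383 0.0094] ang from centre -0.04 line -0.119
```

>>> {"fn": "servo_tool", "kwargs": {
  "steps": [
    [21,-34,0,0,0,0.05,0],
    [42,-68,0,0,0,0.1,0],
    [63,-102,0,0,0,0.15,0],
    [84,-136,0,0,0,0.2,0],
    [104,-168,0,0,0,0.25,0],
    [116,-188,0,0,0,0.25,0],
    [119,-194,0,0,0,0.25,0],
    [119,-194,-8,0,0,0.25,0],
    [119,-194,-12,0,0,0.25,0],
    [119,-194,-12,0,0,0.25,0],
    [119,-194,-12,0,0,0.25,0]
  ]
}}

```text
time: 15.62
position: [0.5968, 0.0139, 0.1569]
tcp_rot: [-3.116, -0.397, 0.003]
wrist_force: [0.4, 0.1, -2.3]
grip_width: 0.0257
```

```bash
cat >> h.py <<'E'
def proj(name,p):
    m=eyes.camera_model(name); r=rot(m['orientation']).T; t=-r@np.array(m['xyz'])
    return cv2.projectPoints(np.array(p,float).reshape(-1,3),cv2.Rodrigues(r)[0],t,np.array(m['mtx']),np.array(m['distortion']))[0].reshape(-1,2)
E
python3 - <<'E'
from h import *
s=monitor.read_state(); p=s['position']; print(p,s['tcp_rot'],s['grip_width'],s['wrist_force'])
im,d,W=cloud('scene')
b=im[170:260,290:410]; save('s6.png',cv2.resize(b,(780,585),interpolation=cv2.INTER_CUBIC))
off=np.array([-.5,-1.8,0])*1e-3
f=p-[0,0,.0104]
a=-.08; dd=np.array([np.cos(a),np.sin(a),0])
for n,q in (('shaft end',f-[0,0,.045]),('flange c',f),('mark',f+[0,0,.006]+.022*dd),('hub c',np.array([.5985,.0128,.085])),('key bottom out',f-[0,0,.033]+.015*dd)):
    print(n,((proj('scene',q+off)[0]-[290,170])*6.5).round(0))
E
```

```text
[0.59681034 0.01392644 0.15693752] [-3.1156159  -0.3974225   0.00343601] 0.025717320406094313 [ 0.41669131  0.06326564 -2.3176999 ]
shaft end [364. 261.]
flange c [368. 187.]
mark [417. 199.]
hub c [364. 290.]
key bottom out [396. 256.]
```

View pics/s6.png

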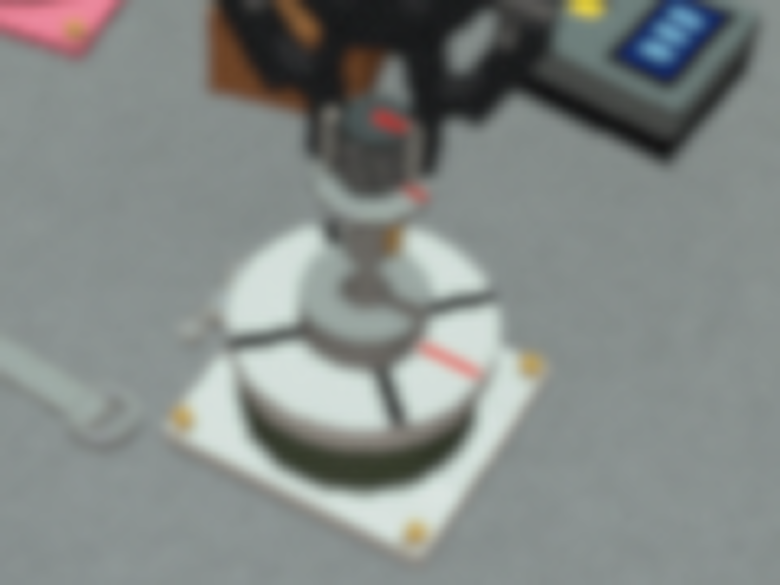

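The arbor hangs over the hub, shaft end near (364,262) and bore near (365,290). The head line (375,113)-(407,130) is parallel to the hub's red line (420,347)-(480,377). I'll lower it.

>>> {"fn": "servo_tool", "kwargs": {
  "steps": [
    [1,0,0,0,0,0,0],
    [1,0,-6,0,0,0,0],
    [1,0,-12,0,0,0,0],
    [1,0,-15,0,0,0,0],
    [1,0,-18,0,0,0,0],
    [1,0,-20,0,0,0,0],
    [1,0,-22,0,0,0,0],
    [1,0,-22,0,0,0,0],
    [1,0,-22,0,0,0,0]
  ]
}}

```text
time: 16.42
position: [0.5988, 0.0124, 0.1362]
tcp_rot: [-3.117, -0.395, 0.0]
wrist_force: [-0.5, 0.8, -3.1]
grip_width: 0.0255
```

>>> {"fn": "servo_tool", "kwargs": {
  "steps": [
    [0,0,-2,0,0,0,0],
    [0,0,-4,0,0,0,0],
    [0,0,-6,0,0,0,0],
    [0,0,-6,0,0,0,0]
  ]
}}

```text
time: 16.75
position: [0.5986, 0.0124, 0.1296]
tcp_rot: [-3.117, -0.395, 0.001]
wrist_force: [0.4, 0.3, -2.0]
grip_width: 0.0256
```

>>> {"fn": "servo_tool", "kwargs": {
  "steps": [
    [0,0,-2,0,0,0,0],
    [0,0,-4,0,0,0,0],
    [0,0,-5,0,0,0,0],
    [0,0,-5,0,0,0,0]
  ]
}}

```text
time: 17.08
position: [0.5987, 0.0125, 0.1248]
tcp_rot: [-3.117, -0.395, 0.001]
wrist_force: [-0.1, -0.7, -1.7]
grip_width: 0.0259
```

No contact past the key height, so the key seems to be in the keyway. I'll go on down.

>>> {"fn": "servo_tool", "kwargs": {
  "steps": [
    [0,0,-3,0,0,0,0],
    [0,0,-6,0,0,0,0],
    [0,0,-9,0,0,0,0],
    [0,0,-12,0,0,0,0],
    [0,0,-12,0,0,0,0]
  ]
}}

```text
time: 17.5
position: [0.5984, 0.0125, 0.1121]
tcp_rot: [-3.116, -0.395, 0.002]
wrist_force: [0.6, 0.3, -2.7]
grip_width: 0.0259
```

>>> {"fn": "servo_tool", "kwargs": {
  "steps": [
    [0,0,-3,0,0,0,0],
    [0,0,-6,0,0,0,0],
    [0,0,-9,0,0,0,0],
    [0,0,-9,0,0,0,0]
  ]
}}

```text
time: 17.83
position: [0.599, 0.0124, 0.1045]
tcp_rot: [3.117, 0.395, 0.001]
wrist_force: [-1.1, -0.2, 1.4]
grip_width: 0.0256
```

>>> {"fn": "servo_tool", "kwargs": {
  "steps": [
    [0,0,-3,0,0,0,0],
    [0,0,-6,0,0,0,0],
    [0,0,-8,0,0,0,0],
    [0,0,-8,0,0,0,0]
  ]
}}

```text
time: 18.17
position: [0.5991, 0.0124, 0.0968]
tcp_rot: [3.116, 0.395, 0.002]
wrist_force: [-1.7, -0.1, 5.5]
grip_width: 0.0255
```

>>> {"fn": "servo_tool", "kwargs": {
  "steps": [
    [0,0,-2,0,0,0,0],
    [0,0,-4,0,0,0,0],
    [0,0,-4,0,0,0,0]
  ]
}}

```text
time: 18.42
position: [0.5992, 0.0124, 0.0954]
tcp_rot: [3.116, 0.395, 0.004]
wrist_force: [-7.0, 0.0, 14.0]
grip_width: 0.0258
```

>>> {"fn": "servo_tool", "kwargs": {
  "steps": [
    [0,0,-2,0,0,0,0],
    [0,0,-3,0,0,0,0],
    [0,0,-3,0,0,0,0]
  ]
}}

```text
time: 18.67
position: [0.5992, 0.0124, 0.0953]
tcp_rot: [3.116, 0.395, 0.006]
wrist_force: [-12.4, -0.5, 25.9]
grip_width: 0.0259
```

It stalled at exactly the expected home height with the force rising. I'll let it settle and check.

>>> {"fn": "servo_tool", "kwargs": {
  "steps": [
    [-1,0,1,0,0,0,0],
    [-1,0,1,0,0,0,0],
    [-1,0,1,0,0,0,0],
    [-1,0,1,0,0,0,0],
    [-1,0,1,0,0,0,0],
    [-1,0,1,0,0,0,0]
  ]
}}

```text
time: 19.17
position: [0.5992, 0.0124, 0.0953]
tcp_rot: [3.116, 0.395, 0.009]
wrist_force: [-5.8, 0.0, 19.1]
grip_width: 0.0259
```

```bash
python3 - <<'E'
from h import *
im,d,W=cloud('scene'); s=monitor.read_state(); print(s['time'],s['position'],s['tcp_rot'],s['grip_width'],s['wrist_force'])
save('s7.png',np.hstack([cv2.resize(im[170:260,290:410],(533,400),interpolation=cv2.INTER_CUBIC),cv2.resize(im[260:330,240:285],(257,400),interpolation=cv2.INTER_CUBIC)]))
E
```

```text
19.2167 [0.59914338 0.01239732 0.09532569] [3.11559963 0.39475258 0.00895925] 0.025500400528878798 [-6.28853525 -0.34430112 19.42064357]
```

View pics/s7.png

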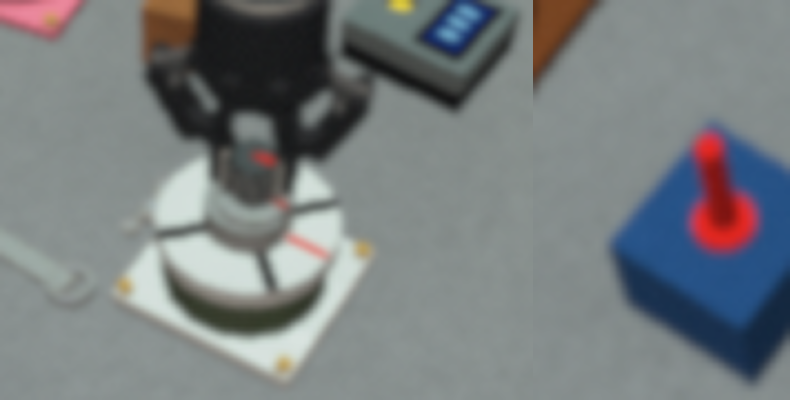

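The flange lies flat on the hub with its red line (280,203) in line with the disc's (310,247). The stylus stands in its stand at (722,220). I'll hand in while holding.

```bash
python3 -c "
from h import *
print(finish_job())"
```

```text
the job is handed in; nothing more can be done
None
```

The job is done and handed in at about 19 s, with the arm still gripping the arbor and holding it down. `finish_job` gave no verdict.

- **Button:** I pressed the zero button with the stylus tip until the TCP stalled, with force rising to 12 N against a spring that needs 4.6 N.
- **Stylus:** It is back in its stand and released. The top camera put the collar at about 59 mm and the handle top at about 119 mm, in line to within 1 mm, so it is upright. The last picture shows it in place.
- **Arbor:** The key went into the keyway without catching, after turning the arbor 0.25 rad. I pushed it on until it stalled at a TCP height of 95.3 mm, which matches the 95.4 mm expected with the flange on the hub. At hand-in the arm was pushing down with about 19 N, and in the last picture the red lines on flange and disc line up.

**What disagreed:** The two cameras differed by about 3 mm in y, so I used their average. The stylus leaned about 0.05 rad in the grip while being carried, which did not stop it seating. My first grip on the arbor sat too high, so I regripped it lower before lifting. I did not measure the bystanders' positions again at the end.

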